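# Lock the sample case with its quarter-turn key

### The job

Lock the closed lid of the grey sample case: take the T-headed key with the orange grip out of its rack, put its cross-bar down through the slot in the white lid until the collar is down at the lid, and turn it a quarter turn so that the bar lies across the slot beneath it. Let go and leave the key standing upright and locked with the lid shut; leave the blue-gripped plain pin in the rack.

Things in the scene. Friction and masses are not known exactly. Their poses are not given: they have to be found in the camera images.
- t_key: T-headed key, loose, about 120 g, upright in the rack. Origin: centre of its underside, z up. Cross-bar 56 along y, 12 along x, z 0-10 mm; shaft 14 thick; round collar 44 across, z 34-40; orange flat grip z 40-85, 44 long along y (parallel to the bar), 16 thick along x: pinch it across the thickness. A half turn makes no difference. It lifts straight up out of its slot.
- plain_pin: Wrong part: loose pin of the same shape and size with a blue grip and no cross-bar. Origin: centre of its underside. Pin and key hang by their collars, at random sides, in a fixed aluminium rack: plate 190 x 58 mm, top 58 mm above the worktop, two slots 70 x 24 mm end to end, centres 90 mm apart.
- case_slot (a point): Slot centre at the lid's upper face, 70 mm above the worktop. Slot 70 mm along y, 28 along x. Grey case with white lid, fixed, 110 along x, 150 along y. Lid and a steel bridge under it reach 15 mm down; hollow below, to 65 mm. With the collar on the lid the key's origin is 34 mm below this point; the bar can turn, either way, in the last 9 mm of the descent.
- case_lid (a joint): Lid hinge at the case's far edge (+x of the slot point): 0 = shut (as it starts), 1.9 rad = open. The lid stays shut by its weight but lifts if pulled.
Not all that is in view belongs to the job. Leave any green, purple or red look-alike of the t_key alone.

How it is judged:
By the outcome, as a careful person would: the job done as asked, in the order asked, and still so for the second after the job is handed in, with the robot touching nothing.
It also fails if it takes over 38 s, if anything falls off the work surface, if the arm or the gripper's body presses on something with over 40 N, if the wrist force passes 120 N, or if a joint passes its speed limit or range.

### The arm

A 6-joint arm with a two-finger parallel gripper is mounted at the origin on a cart in front of the work surface, level with it; the furniture and walls round the work are solid. World frame = base frame: x ahead of the robot, y to its left, z up, the work surface at z = 0. Lengths are in m, angles in rad, forces in N, time in s.
With the tool pointing down it reaches from about 0.375 to 0.975 m from the base axis. Payload 3.8 kg.
Tool frame: the origin (TCP) lies at the very end of the fingers, on their centre line; the grasp point (between the pads) lies 19 mm behind it; z points along the fingers, y is the line along which they close (so a half turn about z gives the same grasp; the last joint's range is limited). The gripper opens to 85 mm and grips with 20 to 120 N. Pads are 22 mm wide; open, the fingers measure 114 mm over their backs; the gripper's body (76 mm by 85 mm) begins 54 mm behind the grasp point. The pads swing forward as they close: fully open they stand 13 mm farther back than shut.
Start: joints at [1.118, 0.264, 1.604, -0, 1.274, -0.037], TCP at [0.273, 0.617, 0.231] pointing down, gripper open.
Joint ranges: [-2.63, 2.63], [-0.94, 2.18], [0.31, 2.57], [-1.31, 4.45], [0, 2.66], [-2.55, 2.55]. Speed limits (rad/s): [2.57, 2.57, 3.14, 3.14, 3.14, 3.14].

### API

Orientations are given as a unit quaternion [x, y, z, w].
In Python, from rig import arm, solver, status, capture gives the robot as it stands. The module is installed in compiled form; this text tells all that it offers. Calls block until the motion is done:
- arm.goto(position, orientation): joint-space move of the TCP to a pose.
- arm.move_linear(position, frame=None, speed=0.15): straight line of the TCP; frame=None keeps the orientation; speed is the mean speed in m/s.
- arm.movej(angles): joint-space move.
- arm.open_jaws() and arm.clamp(squeeze=None): open the fingers fully, or close them until they stop; squeeze is the grip in N (None keeps the last).
- arm.dwell(seconds).
- solver.ik(position, orientation): joint angles nearest the present ones, or None.
- status.get_obs(): the state.
- capture(name): name is "scene" or "top"; returns a dict with "pixels" (384x512x3 uint8, red, green, blue), "range_z" (384x512 float32, m along the optical axis (not along the pixel's ray), 0 where there is no reading), "fx", "fy", "cx", "cy" (pixels), "T" (4x4, takes a point from camera to world coordinates). Camera axes: x right, y down, z forward; pixel columns grow to the right and rows downward; lengths in m; the calibration is good to about 2 mm. A picture is of the moment at which its call begins.
A pose or a line that the arm cannot do raises arm.IKError and nothing moves.
- arm.close_job(): hands the job in; it is judged then, once.
The state is a dict: "clock": time; "q": joint angles; "joint_vel": joint speeds; "joint_torque": joint torques, N m; "eef_pos": TCP position; "tool_rot": TCP orientation; "contact_force": force on the tool from outside, world axes, zero at the start; "torque": the same for the moment, N m; "finger_gap": finger opening in m; "gripper_force": force on a finger pad.
Only numpy, scipy, OpenCV 4.12 (cv2) and the standard library are available. Lean on these libraries where they do the work, as an engineer would, in place of code of your own. Each camera call takes 0.05 s, during which the arm holds its last target. There are 200 camera calls.

## Working session

There is one attempt and no reset: what is moved stays moved. The work goes in short steps, each a Python script; the robot and the scene stay as the last script left them, time stands still between calls to the robot, and variables do not carry over. Pictures are saved under pics/ and viewed, at most 10 in all, crops included, and the job is handed in when it is done.

```bash
mkdir -p pics
cat > h.py <<'E'
import numpy as np, cv2
from rig import arm, solver, status, capture
def cap(n,f):
    c=capture(n); np.savez(f'pics/{f}.npz',**c); cv2.imwrite(f'pics/{f}.png',c['pixels'][...,::-1]); return c
def cloud(c):
    z=c['range_z']; v,u=np.mgrid[:z.shape[0],:z.shape[1]]
    P=np.stack([(u-c['cx'])/c['fx']*z,(v-c['cy'])/c['fy']*z,z,np.ones_like(z)],-1)@np.array(c['T']).T
    P=P[...,:3]; P[z==0]=np.nan; return P
E
python3 - <<'E'
from h import *
a=cap('scene','s0');b=cap('top','t0')
print(a['T'],b['T'],status.get_obs())
E
cd pics; python3 -c "
import cv2
for n in 's0','t0': cv2.imwrite(n+'b.png',cv2.resize(cv2.imread(n+'.png'),(800,600)))"
```

```text
[[ 7.47922365e-01 -4.38046377e-01  4.98725884e-01  4.65459171e-03]
 [-6.63786118e-01 -4.93168997e-01  5.62292033e-01 -7.00393739e-01]
 [-3.53843751e-04 -7.51598105e-01 -6.59621227e-01  7.08508417e-01]
 [ 0.00000000e+00  0.00000000e+00  0.00000000e+00  1.00000000e+00]] [[-0.01507    -0.99597905  0.08830984  0.38240293]
 [-0.99986295  0.01561612  0.00549653 -0.16995015]
 [-0.00685348 -0.08821491 -0.99607789  1.47475185]
 [ 0.          0.          0.          1.        ]] {'clock': 0.1, 'q': array([ 1.11808430e+00,  2.64712330e-01,  1.60525015e+00, -3.15990567e-05,
        1.27371321e+00, -3.69156798e-02]), 'joint_vel': array([-9.90595866e-04, -1.82050699e-03, -3.42189876e-03,  1.07470255e-03,
       -1.27584153e-04, -8.29951825e-05]), 'joint_torque': array([-7.91750317e-04, -5.16703033e+01, -3.68592703e+01, -1.28982033e-04,
        6.34259835e-03, -7.86002516e-07]), 'eef_pos': array([0.27237225, 0.61687338, 0.23005641]), 'tool_rot': array([ 2.06399138e-01,  9.78467327e-01, -1.01412311e-03, -2.37786445e-04]), 'contact_force': array([ 0.65498572,  0.86232654, -0.62651033]), 'torque': array([ 0.02378083, -0.00967123, -0.04686809]), 'gripper_force': 0.0, 'finger_gap': 0.08526948889582336}
```

View pics/s0b.png

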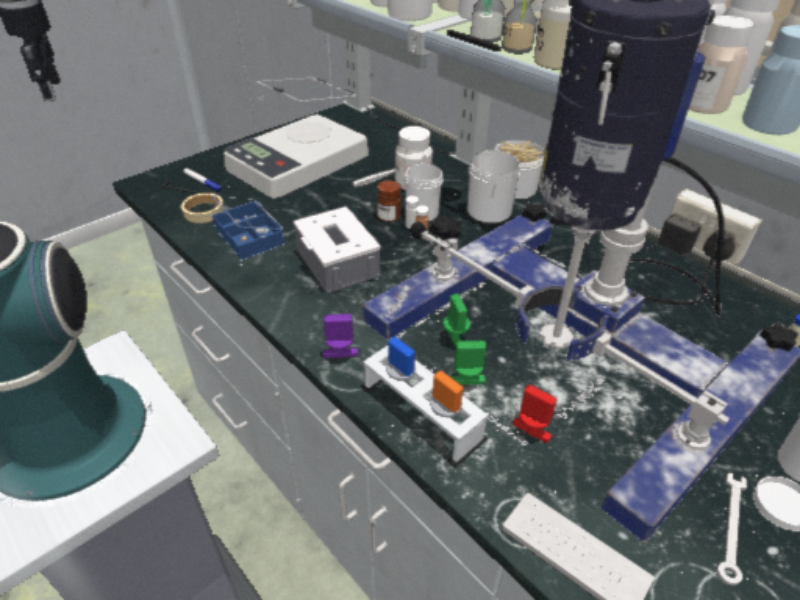

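View pics/t0b.png

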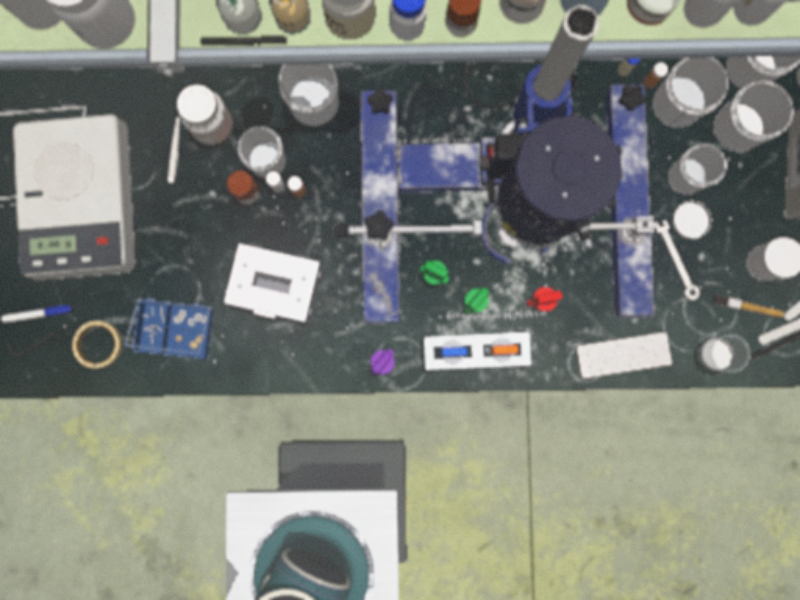

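The scene (800x600 view) shows grips that could be the key: orange at (447,392), blue at (401,357), purple (339,335), green (457,320) and (470,360), red (536,412). Orange in the rack fits the description. The case is at (337,245). In the top view, the orange grip is at (506,350) and the slot at (272,282). I'll measure both and confirm in a crop.

```bash
cat > m.py <<'E'
from h import *
def rect(p):
    r=cv2.minAreaRect((p[:,:2]*1000).astype(np.float32)); b=cv2.boxPoints(r); 
    e=[b[1]-b[0],b[2]-b[1]]; l=max(e,key=np.linalg.norm)
    return np.round(r[0],1),np.round(r[1],1),'long-axis deg',round(np.degrees(np.arctan2(l[1],l[0]))%180,1)
def analyse(f,n):
    c=np.load(f'pics/{f}.npz'); P=cloud(c); I=c['pixels']; h=cv2.cvtColor(I,cv2.COLOR_RGB2HSV)
    for nm,lo,hi in (('orange',6,18),('blue',105,120)):
        m=(h[...,0]>=lo)&(h[...,0]<=hi)&(h[...,1]>170)&(P[...,2]>.095)&(P[...,2]<.125)&(abs(P[...,0]-.42)<.1)&(P[...,1]<.1)
        if m.sum()>5: p=P[m]; print(n,nm,m.sum(),rect(p),'z',np.nanmedian(p[:,2]))
    return P,I,h
E
python3 - <<'E'
from m import *
for f,n in (('t0','top'),('s0','scene')):
    P,I,h=analyse(f,n)
    # approximate case region
    u,v=(int(272*.64),int(282*.64)) if n=='top' else (int(337*.64),int(235*.64))
    print('around slot',P[v,u],I[v,u])
    w=np.zeros(P.shape[:2],bool); r=45
    w[v-r:v+r,u-r:u+r]=1
    lid=w&(abs(P[...,2]-.07)<.008)&(h[...,1]<60)
    n_,lab,st,_=cv2.connectedComponentsWithStats(lid.astype(np.uint8))
    k=1+np.argmax(st[1:,4]); L=lab==k
    print('lid',rect(P[L]),'z',np.nanmedian(P[L][:,2]))
    cs,_=cv2.findContours((L).astype(np.uint8),cv2.RETR_CCOMP,cv2.CHAIN_APPROX_NONE)
    c=np.load(f'pics/{f}.npz'); T=c['T']
    for q in cs:
        if 40<cv2.contourArea(q)<1500:
            q=q[:,0].astype(float); d=np.c_[(q[:,0]-c['cx'])/c['fx'],(q[:,1]-c['cy'])/c['fy'],np.ones(len(q))]@T[:3,:3].T
            s=(.07-T[2,3])/d[:,2]; print('hole',rect(T[:3,3]+d*s[:,None]),q.mean(0))
I=cv2.imread('pics/s0.png')
a=cv2.resize(I[200:300,215:325],(396,360),interpolation=cv2.INTER_CUBIC);b=cv2.resize(I[120:200,180:255],(384,360),interpolation=cv2.INTER_CUBIC)
cv2.imwrite('pics/c1.png',np.hstack([a,b]))
t=cv2.imread('pics/t0.png')
c=cv2.resize(t[205:245,265:345],(780,390)[:2],interpolation=cv2.INTER_CUBIC)
cv2.imwrite('pics/c1.png',np.vstack([np.hstack([a,b]),cv2.resize(c,(780,200))]))
E
```

```text
top orange 57 (array([ 406.7, -355.8]), array([41.3, 10.9]), 'long-axis deg', np.float32(89.4)) z 0.1089635167488392
top blue 20 (array([ 402.7, -265. ]), array([35.2,  5.5]), 'long-axis deg', np.float32(89.7)) z 0.10908954937411797
around slot [0.54330019 0.07158201 0.00257992] [145 141 145]
lid (array([537.2,  61.6]), array([151.6, 125.2]), 'long-axis deg', np.float32(76.2)) z 0.07010852568905768
hole (array([535.6,  61. ]), array([74.2, 37.2]), 'long-axis deg', np.float32(76.0)) [173.80882353 180.20588235]
scene orange 181 (array([ 406.6, -357.5]), array([15.7, 42.1]), 'long-axis deg', np.float32(92.5)) z 0.1084931715597448
scene blue 153 (array([ 403.9, -267.7]), array([14.8, 41.5]), 'long-axis deg', np.float32(92.3)) z 0.10869212888920465
around slot [0.57934919 0.12024934 0.01762926] [81 84 85]
lid (array([536.7,  60.3]), array([155.9, 124.7]), 'long-axis deg', np.float32(76.5)) z 0.07113356053672254
hole (array([534.7,  58. ]), array([163.5, 123.6]), 'long-axis deg', np.float32(76.0)) [214.96183206 150.99236641]
hole (array([534.5,  58.5]), array([69.5, 29.7]), 'long-axis deg', np.float32(75.9)) [214.47368421 150.13157895]
```

View pics/c1.png

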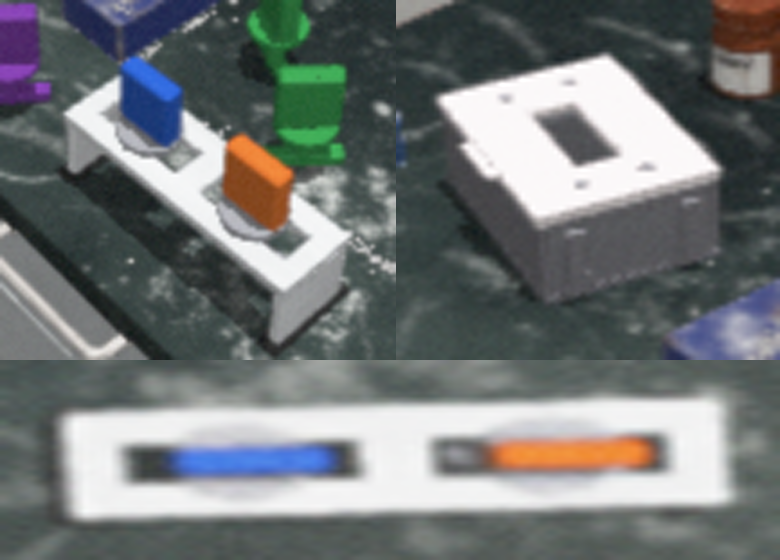

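The crop confirms it: the orange grip hangs by its collar in the rack's right slot, beside the blue pin, and the coloured look-alikes stand loose. Sizes (42x16 mm, z 0.109; slot 70x29 mm, z 0.070) agree with the description. Next I'll check the obstacles along the path, then grasp.

```bash
cat >> h.py <<'E'
def down(deg): a=np.radians(deg)/2; return [np.cos(a),np.sin(a),0,0]
def st(n=''):
    o=status.get_obs(); print(n,'t',round(o['clock'],2),'p',np.round(o['eef_pos'],4),'F',np.round(o['contact_force'],1),'gap',round(o['finger_gap'],4),'q6',round(o['q'][5],2)); return o
E
python3 - <<'E'
from h import *
P=np.concatenate([cloud(np.load(f'pics/{f}.npz')).reshape(-1,3) for f in ('t0','s0')])
P=P[~np.isnan(P[:,0])]
r=np.hypot(P[:,0],P[:,1]);th=np.degrees(np.arctan2(P[:,1],P[:,0]))
for lo,hi in ((.12,.2),(.2,.4),(.4,.8)):
    for t in range(-60,70,10):
        m=(P[:,2]>lo)&(P[:,2]<hi)&(th>t)&(th<t+10)&(r>.3)
        if m.sum()>5: print(lo,t,round(np.percentile(r[m],1),3),end=' | ')
    print()
for p,a in (((.407,-.3565,.2),91.5),((.535,.06,.22),76),((.535,.06,.083),76)): print(solver.ik(p,down(a)))
E
```

```text
0.12 -50 0.855 | 0.12 -40 0.666 | 0.12 -30 0.675 | 0.12 -20 0.616 | 0.12 -10 0.624 | 0.12 0 0.929 | 0.12 10 0.841 | 0.12 20 0.776 | 0.12 30 0.791 | 0.12 40 1.423 | 0.12 50 1.7 | 
0.2 -50 1.106 | 0.2 -40 0.662 | 0.2 -30 0.672 | 0.2 -20 0.86 | 0.2 -10 0.845 | 0.2 0 0.845 | 0.2 10 0.858 | 0.2 20 0.903 | 0.2 30 0.978 | 0.2 60 0.599 | 
0.4 -40 0.662 | 0.4 -30 0.667 | 0.4 -20 0.889 | 0.4 -10 0.875 | 0.4 0 0.888 | 0.4 10 0.9 | 0.4 20 0.963 | 0.4 60 0.635 | 
[-7.65389005e-01  3.32584216e-02  1.92612249e+00 -4.44089210e-16
  1.18221175e+00 -7.91568943e-01]
[ 6.54142584e-02  1.28983201e-02  1.90901521e+00 -4.44089210e-16
  1.21967913e+00  3.09760354e-01]
[ 6.54142584e-02  1.48724135e-01  2.03627225e+00 -4.44089210e-16
  9.56596272e-01  3.09760354e-01]
```

Run:
```python
from h import *
arm.goto([.49,0,.24],down(92)); st('via')
arm.goto([.407,-.3565,.15],down(91.5)); st('above')
arm.move_linear([.407,-.3565,.071],speed=.12); st('at')
arm.clamp(60); st('clamped')
arm.move_linear([.407,-.3565,.20],speed=.12); st('lift')
cap('scene','s1')
I=cv2.imread('pics/s1.png'); cv2.imwrite('pics/c2.png',cv2.resize(I[90:330,170:370],(500,600)))
```

```text
via t 2.43 p [0.4902 0.0007 0.24  ] F [0.7 0.3 0.1] gap 0.0856 q6 -0.09
above t 3.84 p [ 0.4077 -0.3558  0.1503] F [0.  1.4 0.4] gap 0.0854 q6 -0.79
at t 4.65 p [ 0.4076 -0.3567  0.0716] F [-1.   0.1 -0.2] gap 0.0855 q6 -0.79
clamped t 5.28 p [ 0.4071 -0.3567  0.0713] F [-0.8  0.5  2.1] gap 0.0152 q6 -0.79
lift t 6.51 p [ 0.4064 -0.3559  0.1988] F [-0.3  0.5 -1.8] gap 0.0152 q6 -0.79
```

View pics/c2.png

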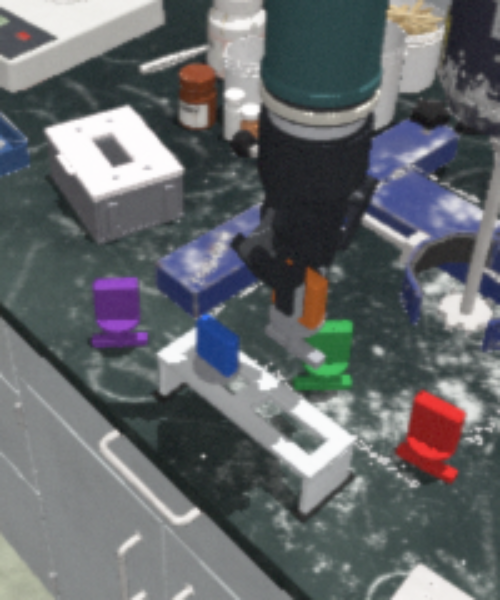

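The picture shows the key out of the rack, upright in the fingers (orange at about (312,295), bar at (315,355)), with the blue pin still in place. Next it goes over the slot.

Run:
```python
from h import *
arm.goto([.46,-.17,.24],down(85))
arm.goto([.535,.06,.145],down(76)); o=st('hover')
c=cap('scene','s2'); P=cloud(c); h=cv2.cvtColor(c['pixels'],cv2.COLOR_RGB2HSV)
d=np.hypot(P[...,0]-.535,P[...,1]-.06)
m=(d<.045)&(P[...,2]>.09)&(P[...,2]<.112); print('bar',m.sum(),cv2.minAreaRect((P[m][:,:2]*1000).astype(np.float32)), np.nanmin(P[m][:,2]))
m=(d<.045)&(h[...,0]>=6)&(h[...,0]<=18)&(h[...,1]>170); print('or',m.sum(),np.nanmean(P[m],0),cv2.minAreaRect((P[m][:,:2]*1000).astype(np.float32)))
I=cv2.imread('pics/s2.png'); cv2.imwrite('pics/c3.png',cv2.resize(I[80:200,160:280],(600,600),interpolation=cv2.INTER_CUBIC))
```

```text
hover t 8.38 p [0.5353 0.0586 0.1451] F [ 0.3 -0.7 -0.8] gap 0.0152 q6 0.31
bar 51 ((534.6483764648438, 57.64153289794922), (55.423152923583984, 11.802550315856934), 76.54322814941406) 0.09971634059584589
or 89 [0.52964842 0.04385302 0.16972869] ((533.0341796875, 53.614540100097656), (38.342041015625, 13.326030731201172), 72.39128875732422)
```

View pics/c3.png

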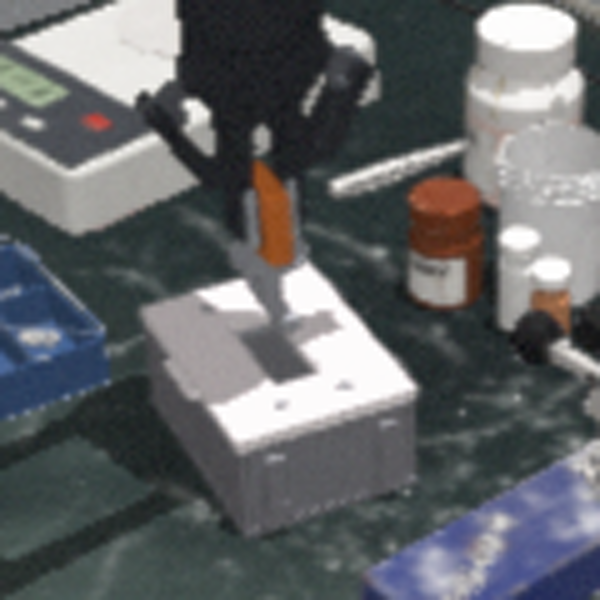

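The bar (534.6, 57.6 mm, 76.5°) sits over the slot (534.5, 58.5, 76°) as seen by the same camera, so I'll lower it while watching the force.

Run:
```python
from h import *
x,y=.535,.0608
ok=True
for z in (.125,.11,.098,.088):
    arm.move_linear([x,y,z],speed=.06); o=st()
    if abs(o['contact_force']).max()>8: ok=False;print('blocked');break
if ok:
    while z>.078:
        z-=.0015; arm.move_linear([x,y,z],speed=.03); o=st()
        if o['contact_force'][2]>5: break
```

```text
t 8.92 p [0.5344 0.0606 0.1243] F [ 0.7 -0.3 -1.7] gap 0.0153 q6 0.31
 t 9.32 p [0.5344 0.0608 0.1092] F [ 1.1 -0.3 -2.4] gap 0.0156 q6 0.31
 t 9.67 p [0.5344 0.0607 0.0973] F [-0.1 -0.  -1.6] gap 0.0151 q6 0.31
 t 9.98 p [0.5344 0.0607 0.0873] F [ 0.5 -0.8 -1.8] gap 0.0154 q6 0.31
 t 10.23 p [0.5351 0.0608 0.0866] F [ 0.  -0.4 -0.4] gap 0.0151 q6 0.31
 t 10.48 p [0.535  0.0608 0.085 ] F [ 0.4 -0.1 -0.7] gap 0.0158 q6 0.31
 t 10.73 p [0.5349 0.0608 0.0834] F [ 0.4 -0.1 -1.6] gap 0.0158 q6 0.31
 t 10.98 p [0.5351 0.0608 0.0832] F [-3.4 -0.1  7.2] gap 0.0154 q6 0.31
```

Contact came at the predicted height. I'll back off about 2 mm and turn 90° in steps.

Run:
```python
from h import *
x,y=.535,.0608
arm.move_linear([x,y,.085],speed=.03); st('up')
for a in (99,122,144,166):
    arm.goto([x,y,.085],down(a)); o=st(a); print(np.round(o['torque'],2))
    if abs(o['contact_force']).max()>20 or abs(o['torque'][2])>1.5: print('blocked'); break
else:
    for z in (.0838,.0828,.0818):
        arm.move_linear([x,y,z],speed=.03); o=st()
        if o['contact_force'][2]>4: break
cap('scene','s3'); I=cv2.imread('pics/s3.png'); cv2.imwrite('pics/c4.png',cv2.resize(I[80:200,160:280],(600,600),interpolation=cv2.INTER_CUBIC))
```

```text
up t 11.23 p [0.5353 0.0608 0.0852] F [-0.1 -0.1 -0.9] gap 0.0156 q6 0.31
99 t 11.7 p [0.5349 0.0608 0.0847] F [-0.6 -0.2 -1.1] gap 0.0152 q6 -0.09
[0.06 0.01 0.04]
122 t 12.17 p [0.5349 0.0608 0.0849] F [ 0.6 -0.9 -1.6] gap 0.0153 q6 -0.49
[-0.02 -0.04  0.08]
144 t 12.62 p [0.535  0.0608 0.085 ] F [-0.9  0.1 -1.1] gap 0.0152 q6 -0.87
[ 0.05  0.   -0.01]
166 t 13.08 p [0.535  0.0608 0.085 ] F [ 0.6  0.3 -0.9] gap 0.0155 q6 -1.25
[ 0.02  0.   -0.02]
 t 13.33 p [0.5349 0.0608 0.0836] F [ 0.2 -1.  -1.4] gap 0.0155 q6 -1.26
 t 13.58 p [0.5352 0.0608 0.0833] F [-1.5 -0.5  2. ] gap 0.0153 q6 -1.26
 t 13.83 p [0.5352 0.0608 0.0832] F [-4.8  0.3  9.4] gap 0.0155 q6 -1.26
```

View pics/c4.png

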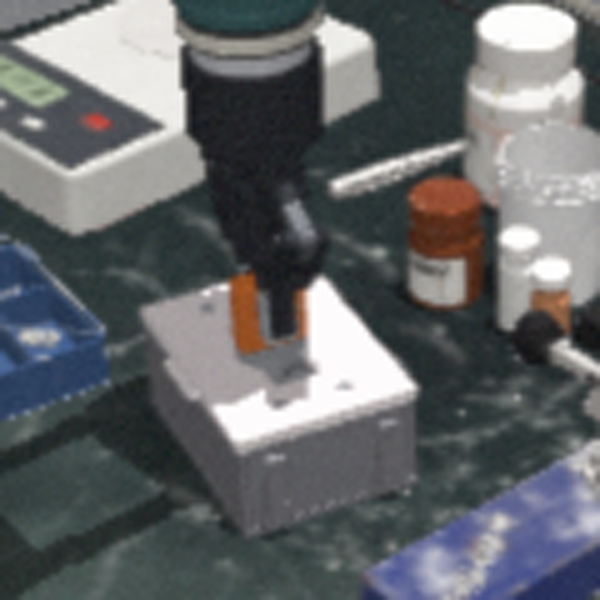

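The picture shows the grip turned across the slot (orange at (235-305,315)), the collar on the lid and the lid shut. I'll release, retract and check.

Run:
```python
from h import *
arm.move_linear([.535,.0608,.0838],speed=.03)
arm.open_jaws(); st('open')
arm.move_linear([.535,.0608,.20],speed=.12); st('up')
arm.goto([.40,.25,.28],down(166)); st('away')
c=cap('scene','s3b'); P=cloud(c); h=cv2.cvtColor(c['pixels'],cv2.COLOR_RGB2HSV)
m=(np.hypot(P[...,0]-.535,P[...,1]-.06)<.045)&(h[...,0]>=6)&(h[...,0]<=18)&(h[...,1]>170)&(P[...,2]>.1155); print(np.nanmax(P[m][:,2]),cv2.minAreaRect((P[m][:,:2]*1000).astype(np.float32)))
I=cv2.imread('pics/s3b.png'); cv2.imwrite('pics/c5.png',cv2.resize(I[80:320,160:360],(500,600),interpolation=cv2.INTER_CUBIC))
```

```text
open t 14.82 p [0.535  0.0608 0.0838] F [-0.1  1.1  0.8] gap 0.0854 q6 -1.26
up t 15.93 p [0.5343 0.0607 0.1989] F [ 0.   0.5 -0.6] gap 0.0859 q6 -1.26
away t 16.9 p [0.4001 0.2494 0.2792] F [ 0.1  0.4 -0.3] gap 0.0855 q6 -0.82
0.12431907003587361 ((532.4551391601562, 60.02848434448242), (18.87148094177246, 37.657386779785156), 70.48802185058594)
```

View pics/c5.png

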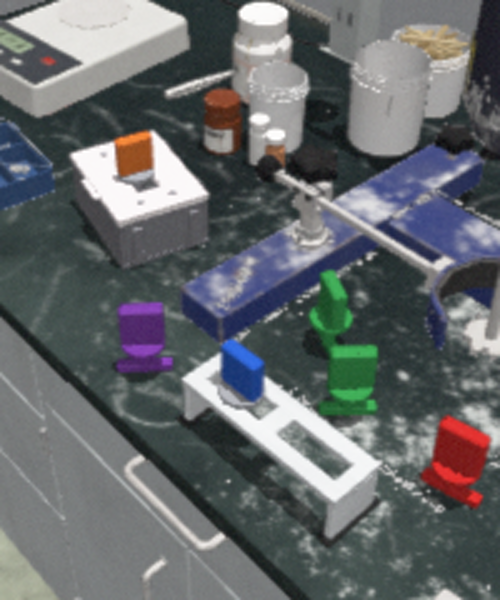

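The key stands upright across the slot at (135,155) with the lid shut, and the blue pin is still in the rack at (242,370). I'll check its height and angle once with the top camera before handing in.

Run:
```python
from h import *
for n in ('top','scene'):
    c=cap(n,'f_'+n); P=cloud(c); h=cv2.cvtColor(c['pixels'],cv2.COLOR_RGB2HSV)
    d=np.hypot(P[...,0]-.535,P[...,1]-.06)
    m=(d<.045)&(h[...,0]>=4)&(h[...,0]<=20)&(h[...,1]>150)&(abs(P[...,2]-.121)<.004)
    p=P[m]; w,v=np.linalg.eigh(np.cov(p[:,:2].T)); print(n,m.sum(),p.mean(0),np.degrees(np.arctan2(v[1,1],v[0,1]))%180,np.sqrt(12*w))
    L=(d<.07)&(d>.035)&(P[...,2]>.06)&(P[...,2]<.08); print('lid z',np.median(P[L][:,2]), np.linalg.lstsq(np.c_[P[L][:,:2],np.ones(L.sum())],P[L][:,2],rcond=None)[0])
```

```text
top 54 [0.53124173 0.05878985 0.12142661] 170.93091242169183 [0.0125451  0.03532283]
lid z 0.07026487611896926 [ 0.00368117 -0.00232317  0.06845742]
scene 58 [0.53129582 0.05805973 0.12124934] 167.13644885050618 [0.01482806 0.04015324]
lid z 0.07129975156526769 [ 0.00465854 -0.00062974  0.06875589]
```

Height is 0.121 m as expected, the angle is about 168° (a quarter turn from 76° is 166°), and the lid is flat.

```bash
python3 -c "
from h import *
print(arm.close_job())"
```

```text
the job is handed in; nothing more can be done
None
```

The T-key is standing upright and locked in the case with its bar across the slot, the lid is shut, the blue pin is still in the rack, and the job was handed in at about 17 s on the robot's clock.

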